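Dock the tall battery pack in the charger

TASK

Put the taller of the two battery packs on charge: slide it into the charger from its open end, under the rails, until it is fully home and the sprung catch has popped up behind it, then let go. Leave the flatter battery pack where it stands.

Things in the scene. Friction and masses are not known exactly. Their poses are not given: they have to be found in the camera images.
- pack_tall_mid (a point): The pack to dock, about 0.3 to 0.55 kg: grey block 84 long x 44 wide x 84 mm tall on a black flange (foot) 84 x 62 x 8 mm. Point: its centre, 42 mm above the underside. x along its length (either end may go in first), y across the 44 mm, z up. Grip from above across the 44 mm, at the centre's height or up to 20 mm higher, so that the fingertips pass over the charger's rails.
- pack_flat_mid (a point): The other battery pack, to be left alone: same length, width and foot, but only 50 mm tall. The point is its centre, 25 mm above the underside; axes as on the tall pack.
- charger: Fixed low grey charger. Origin on the bench under the bay's centre; x = the way the pack slides in, z up. Deck 18 mm high, from x = -152 to the end wall at +43 mm. From x = -38 rails with lips (mouths from -52) hold the foot: channel 66 mm wide, lips 52 mm apart, 11 to 16 mm above the deck (mouths to 21). Home, the pack's centre is at x = -4 to +1, y = 0, z = 60 mm.
- set_down (a point): Point on the charger's deck at x = -115, y = 0, z = 18 mm of its frame, axes as the charger's: a pack set down with its centre over it, length along x, is clear of the rails and slides 115 mm along +x to be home. Guides 10 mm high flare from 66 mm apart at x = -48 to 92 mm at x = -112 of the charger, and centre the foot.
- catch (a joint): Sprung steel wedge in the deck's middle, 22 mm wide, 5 mm high: ramp at x = -67 to -50, upright face at x = -46 mm in the charger's frame. Joint in m: 0 up, 0.007 right down. The foot pushes it down as it slides over (spring 1.5 N rising to 3.5 N; 3 to 8 N of push on the pack is enough) and it springs up behind the foot once the pack is home.

How it is judged:
By the outcome, as a careful person would: the job done as asked, in the order asked, and still so for the second after the job is handed in, with the robot touching nothing.
It also fails if it takes over 35 s, if anything falls off the work surface, if the arm or the gripper's body presses on something with over 40 N, if the wrist force passes 120 N, or if a joint passes its speed limit or range.

ROBOT

A 6-joint arm with a two-finger parallel gripper is mounted at the origin on the work surface; the furniture and walls round the work are solid. World frame = base frame: x ahead of the robot, y to its left, z up, the work surface at z = 0. Lengths are in m, angles in degrees, forces in N, time in s.
With the tool pointing down it reaches from about 0.375 to 0.75 m from the base axis. Payload 9 kg.
Tool frame: the origin (TCP) lies midway between the tips of the shut fingers; the grasp point (between the pads) lies 19 mm behind it; z points along the fingers, y is the direction in which the jaws open and shut (so a half turn about z gives the same grasp; the last joint's range is limited). The gripper opens to 85 mm and grips with 20 to 120 N. Pads are 22 mm wide; open, the fingers measure 114 mm over their backs; the gripper's body (76 mm by 85 mm) begins 54 mm behind the grasp point. The pads swing forward as they close: fully open they stand 13 mm farther back than shut.
Start: joints at [54.62, 5.964, 5.575, 89.605, 0, 77.527], TCP at [0.234, 0.553, 0.231] pointing down, gripper open.
Joint ranges: [-171.21, 171.21], [-48.23, 106.86], [-62.78, 66.21], [-105.2, 120.99], [-86.42, 89.51], [-180, 180]. Speed limits (degrees/s): [127.2, 127.2, 147.25, 180, 180, 180].

INTERFACE

Orientations are given as a 3x3 rotation matrix whose columns are the frame's x, y, z axes.
In Python, from workcell import robot gives the robot as it stands.
- The arm moves only by the tool arm_command, never from a script. Its argument "increments" is a list that holds one entry, the list of rows, each a list of 5 numbers: the closure, from 0 (fully open) to 1 (shut), then the shift along the world's x, y, z in cm, then the turn about the world's z in degrees. In form: [[[fingers, dx, dy, dz, yaw], ...]]. A call has exactly 10 rows; each row is the pose to reach, as a shift and turn from the pose commanded when the call began; what a row does not reach only later rows make up. A row lasts 1/12 s, in which the tool goes at most 41.7 mm and 7.16 degrees, less where a joint would pass 70% of its speed; a pose out of reach is approached as far as the arm can. A call with a gripper value outside its range is refused whole. The fingers move at their own pace and stop on an object; "grip_force" is the grip in N (left out, the last holds). Time passes only in rows, so rows that repeat a pose let the fingers close, or fill a call up. It gives the time, the measured TCP pose, the force and the opening at its end, in the units of the state.
- robot.get_obs(): the state, without advancing time (a new reading comes with each control period).
- robot.read_camera(name): name is "scene" or "top" or "wrist"; returns a dict with "pixels" (480x640x3 uint8, red, green, blue), "vfov" (degrees; the focal length in pixels is half the picture's height over the tangent of half this angle, whatever the lens; pixels are square), "cx", "cy" (the principal point, pixels), "R" (3x3) and "t" (3): a world point X has camera coordinates R X + t. Camera axes: x right, y down, z forward; pixel columns grow to the right and rows downward; lengths in m; the calibration is good to about 2 mm. A picture is of the moment at which its call begins. There is no depth.
- robot.finish_job(): hands the job in, once; it reports no verdict.
The state is a dict: "t": time; "joints": joint angles; "joint_velocities": joint speeds; "joint_efforts": joint torques, N m; "ee_pos": TCP position; "tool_rot": TCP orientation; "force": force on the tool from outside, world axes, zero at the start; "ft_torque": the same for the moment, N m; "width": finger opening in m.
Only numpy, scipy, OpenCV 4.12 (cv2) and the standard library are available. Lean on these libraries where they do the work, as an engineer would, in place of code of your own. Each camera call takes 0.05 s, during which the arm holds its last target.

## Working session

There is one attempt and no reset: what is moved stays moved. The work goes in short steps, Python scripts to look and compute and a tool call to move; the robot and the scene stay as the last step left them, time stands still between calls to the robot, and variables do not carry over. Pictures are saved under pics/ and viewed, and the job is handed in when it is done.

Besides the shell and the picture viewer there is one more tool, called as a command line: name --argument value ..., lists and objects as JSON in quotes. arm_command: Moves the arm, as the interface text tells. Its arguments: {"type":"object","properties":{"increments":{"type":"array"},"grip_force":{"type":"number"}},"required":["increments"]}

```bash
mkdir -p pics
cat > h.py <<'E'
import numpy as np,cv2
from workcell import robot
def snap(n,tag):
    c=robot.read_camera(n); cv2.imwrite(f'pics/{tag}.png',c['pixels'][:,:,::-1]); 
    np.savez(f'{tag}.npz',**{k:np.array(v) for k,v in c.items()})
def load(tag): return np.load(f'{tag}.npz')
def ray(c,u,v,z):
    f=240/np.tan(np.radians(float(c['vfov']))/2)
    d=c['R'].T@np.array([(u-c['cx'])/f,(v-c['cy'])/f,1]); o=-c['R'].T@c['t']
    return o+d*(z-o[2])/d[2]
def proj(c,X):
    f=240/np.tan(np.radians(float(c['vfov']))/2)
    p=c['R']@np.asarray(X)+c['t']; return np.array([c['cx']+f*p[0]/p[2],c['cy']+f*p[1]/p[2]])
E
python3 - <<'E'
from h import *
for n in ['scene','top','wrist']:
    snap(n,n+'0'); c=load(n+'0'); print(n,c['vfov'],-c['R'].T@c['t'],c['R'][2])
o=robot.get_obs(); print(o['t'],o['ee_pos'],o['tool_rot'],o['width'],o['force'])
E
```

```text
scene 43.60924288958538 [ 0.23149576 -0.70032445  0.62091776] [ 0.38276272  0.66922526 -0.63689108]
top 44.216105673569665 [ 0.5173894  -0.0923612   0.90013059] [ 0.03324403  0.01718166 -0.99929957]
wrist 65.18604723230358 [0.17133765 0.57935743 0.37393452] [ 0.24326565 -0.10458119 -0.96430524]
0.15 [0.23337363 0.55247193 0.23069518] [[-9.21137723e-01  3.89236350e-01 -5.99869873e-04]
 [ 3.89236749e-01  9.21137357e-01 -8.49975211e-04]
 [ 2.21721301e-04 -1.01643563e-03 -9.99999459e-01]] 0.0857682144687573 [-0.059738   -0.35809851  0.38284206]
```

View pics/scene0.png

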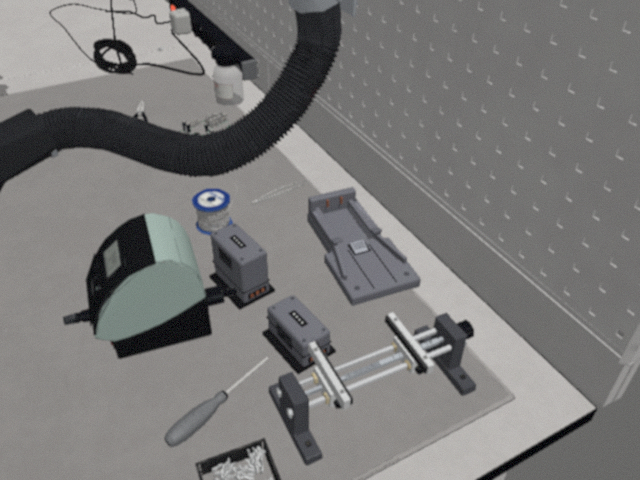

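View pics/top0.png

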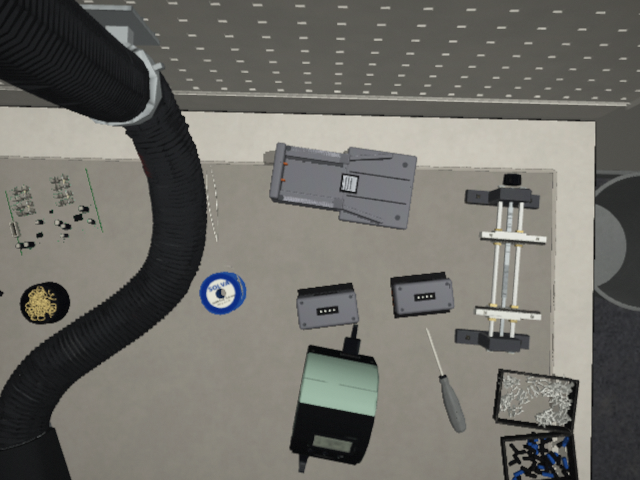

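View pics/wrist0.png

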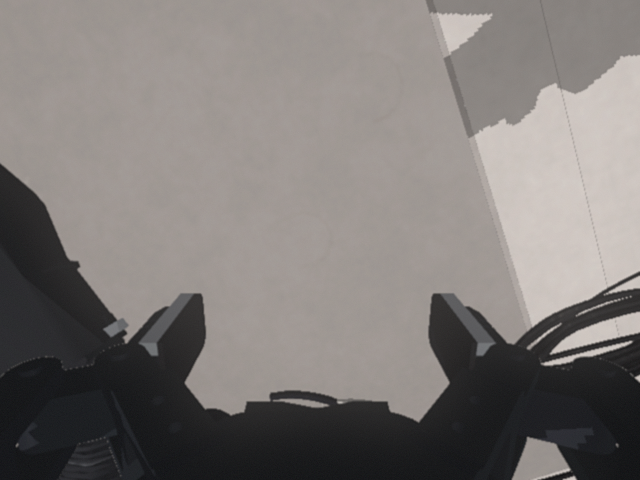

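Run:
```python
import cv2
t=cv2.imread('pics/top0.png'); s=cv2.imread('pics/scene0.png')
cv2.imwrite('pics/t_pack.png',cv2.resize(t[260:360,280:470],None,fx=4.2,fy=4.2,interpolation=cv2.INTER_CUBIC))
cv2.imwrite('pics/t_chg.png',cv2.resize(t[130:240,255:425],None,fx=4.5,fy=4.5,interpolation=cv2.INTER_CUBIC))
cv2.imwrite('pics/s_pack.png',cv2.resize(s[170:320,190:430],None,fx=3.3,fy=3.3,interpolation=cv2.INTER_CUBIC))
from h import *
c=load('top0')
print(ray(c,320,240,0),ray(c,0,0,0),ray(c,640,480,0))
```

```text
[ 0.54607215 -0.08178371  0.        ] [0.90615332 0.42787956 0.        ] [ 0.20183563 -0.56902025  0.        ]
```

View pics/t_pack.png

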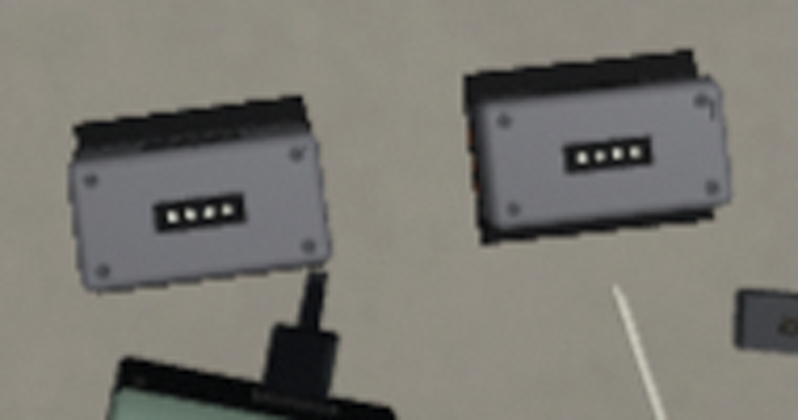

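View pics/t_chg.png

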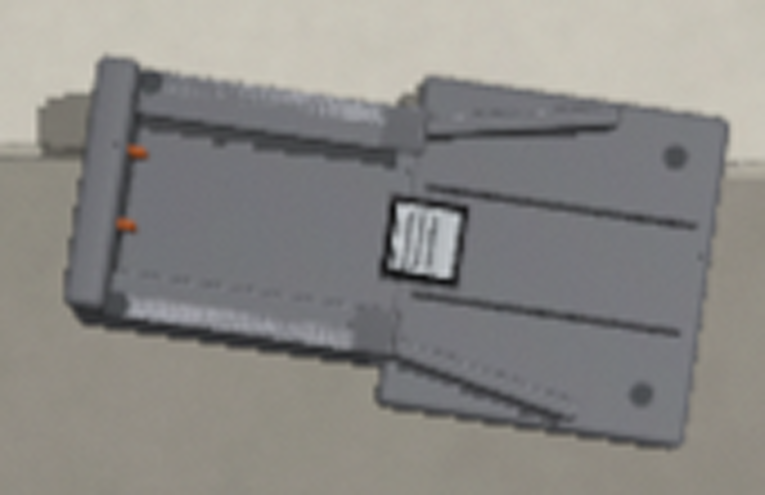

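View pics/s_pack.png

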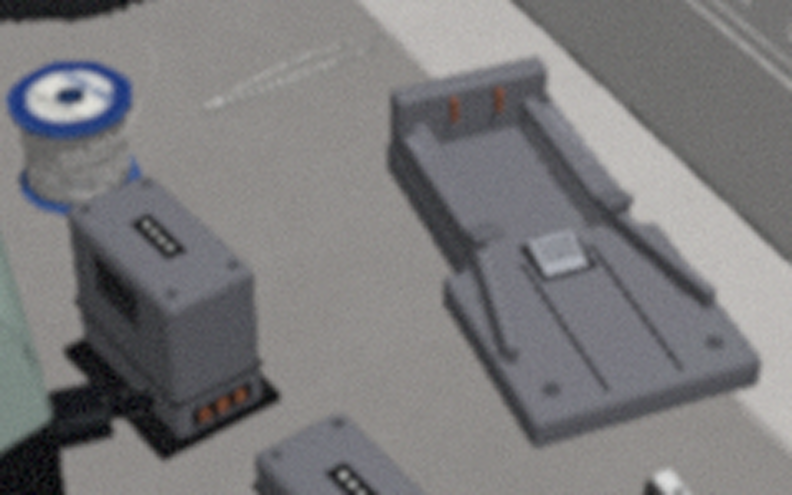

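Run:
```python
from h import *
c=load('top0'); s=load('scene0')
P=lambda u,v,z:ray(c,280+u/4.2,260+v/4.2,z)
Q=lambda u,v,z:ray(c,255+u/4.5,130+v/4.5,z)
a=[P(*p,.084) for p in [(91,180),(297,153),(103,271),(309,246)]]
d=(a[0]+a[2]-a[1]-a[3])[:2]; print('tall screws ctr',np.mean(a,0),'yaw',np.degrees(np.arctan2(d[1],d[0])),np.linalg.norm(a[0]-a[1]),np.linalg.norm(a[0]-a[2]))
a=[P(*p,.084) for p in [(72,160),(318,133),(90,292),(330,265)]]
print('tall corners',np.mean(a,0),np.linalg.norm(a[0]-a[1]),np.linalg.norm(a[0]-a[2]))
S=lambda u,v,z:ray(s,190+u/3.3,170+v/3.3,z)
a=[S(*p,.084) for p in [(148,183),(78,209),(171,294),(233,265)]]
print('scene tall screws',np.mean(a,0)); print(a)
a=[P(*p,.05) for p in [(505,121),(702,101),(514,209),(713,188)]]
print('flat',np.mean(a,0),np.linalg.norm(a[0]-a[1]),np.linalg.norm(a[0]-a[2]))
f=[Q(*p,.018) for p in [(727,120),(685,445)]]
print('front',np.mean(f,0),np.linalg.norm(f[0]-f[1]))
g=[Q(*p,.018) for p in [(428,186),(413,295),(696,226),(680,332)]]
m1=(g[0]+g[1])/2;m2=(g[2]+g[3])/2
ax=(m1-m2)[:2]/np.linalg.norm(m1-m2);print('axis',ax,np.degrees(np.arctan2(ax[1],ax[0])),m1,m2)
w=(f[0]-f[1])[:2]; print('front edge normal',np.degrees(np.arctan2(w[1],w[0]))+90)
for n,p in dict(s1=(676,157),s2=(641,394),lab=(425,240)).items(): print(n,Q(*p,.018))
w=[Q(*p,.05) for p in [(105,58),(68,305)]];print('wall@.05',w)
w=(w[0]-w[1]);print(np.degrees(np.arctan2(w[1],w[0]))+90)
# scene front corners
w=[S(*p,.018) for p in [(757,360),(537,432)]];print('scene front',w,np.mean(w,0))
w=[S(*p,.018) for p in [(714,342),(550,388)]];print('scene screws',np.mean(w,0))
```

```text
tall screws ctr [ 0.44653108 -0.0960406   0.084     ] yaw 98.91328646469428 0.06813005812033261 0.02998185841655521
tall corners [ 0.44656555 -0.09685048  0.084     ] 0.0811722564992529 0.043521319924191365
scene tall screws [ 0.44892543 -0.09384752  0.084     ]
[array([ 0.45988231, -0.05877641,  0.084     ]), array([ 0.42666251, -0.06113805,  0.084     ]), array([ 0.43973583, -0.12994442,  0.084     ]), array([ 0.46942106, -0.12553119,  0.084     ])]
flat [ 0.46741504 -0.23472811  0.05      ] 0.06736455868327627 0.030050147071146574
front [ 0.62008535 -0.21721765  0.018     ] 0.10920146481919474
axis [0.11635048 0.99320822] 83.31847542149171 [ 0.63143091 -0.12213348  0.018     ] [ 0.62099479 -0.21121989  0.018     ]
front edge normal 84.03530262737631
s1 [ 0.66157759 -0.20626652  0.018     ]
s2 [ 0.58230101 -0.19658422  0.018     ]
lab [ 0.63162639 -0.12362355  0.018     ]
wall@.05 [array([ 0.68352592, -0.01793591,  0.05      ]), array([ 0.60344789, -0.00853626,  0.05      ])]
83.3051903284083
scene front [array([ 0.67497607, -0.22238416,  0.018     ]), array([ 0.5663145 , -0.21372003,  0.018     ])] [ 0.62064528 -0.2180521   0.018     ]
scene screws [ 0.62510981 -0.19883931  0.018     ]
```

Run:
```python
from h import *
c=load('top0'); s=load('scene0')
for p in [(25,445),(60,385),(115,325),(168,260),(182,200),(165,110),(125,90),(60,40)]:
    print(p,[(z,np.round(ray(c,*p,z)[:2],2).tolist(),np.round(proj(s,ray(c,*p,z))).astype(int).tolist()) for z in (.1,.2,.3,.4,.5,.6)])
```

```text
(25, 445) [(0.1, [0.25, 0.31], [37, 135]), (0.2, [0.29, 0.26], [46, 88]), (0.3, [0.32, 0.21], [57, 31]), (0.4, [0.35, 0.16], [71, -38]), (0.5, [0.39, 0.11], [88, -125]), (0.6, [0.42, 0.06], [110, -236])]
(60, 385) [(0.1, [0.34, 0.26], [92, 135]), (0.2, [0.36, 0.22], [99, 88]), (0.3, [0.38, 0.17], [107, 31]), (0.4, [0.4, 0.13], [117, -38]), (0.5, [0.43, 0.09], [130, -124]), (0.6, [0.45, 0.04], [146, -235])]
(115, 325) [(0.1, [0.42, 0.19], [153, 143]), (0.2, [0.43, 0.16], [157, 94]), (0.3, [0.44, 0.12], [162, 37]), (0.4, [0.46, 0.09], [168, -34]), (0.5, [0.47, 0.05], [175, -122]), (0.6, [0.48, 0.01], [185, -234])]
(168, 260) [(0.1, [0.51, 0.12], [219, 148]), (0.2, [0.51, 0.1], [220, 99]), (0.3, [0.51, 0.07], [221, 41]), (0.4, [0.51, 0.04], [223, -31]), (0.5, [0.51, 0.02], [225, -120]), (0.6, [0.51, -0.01], [228, -233])]
(182, 200) [(0.1, [0.59, 0.11], [268, 141]), (0.2, [0.58, 0.08], [267, 93]), (0.3, [0.57, 0.06], [266, 36]), (0.4, [0.56, 0.03], [264, -34]), (0.5, [0.55, 0.01], [262, -121]), (0.6, [0.55, -0.02], [259, -233])]
(165, 110) [(0.1, [0.72, 0.13], [324, 117]), (0.2, [0.69, 0.11], [320, 73]), (0.3, [0.67, 0.08], [316, 20]), (0.4, [0.64, 0.05], [311, -45]), (0.5, [0.62, 0.02], [304, -127]), (0.6, [0.59, -0.01], [296, -234])]
(125, 90) [(0.1, [0.74, 0.19], [321, 101]), (0.2, [0.71, 0.16], [318, 60]), (0.3, [0.69, 0.12], [314, 10]), (0.4, [0.66, 0.08], [309, -53]), (0.5, [0.63, 0.05], [303, -131]), (0.6, [0.6, 0.01], [295, -234])]
(60, 40) [(0.1, [0.81, 0.28], [328, 75]), (0.2, [0.77, 0.24], [324, 38]), (0.3, [0.74, 0.19], [320, -8]), (0.4, [0.7, 0.14], [315, -65]), (0.5, [0.66, 0.1], [309, -138]), (0.6, [0.63, 0.05], [301, -236])]
```

Run:
```python
from h import *
c=load('top0'); s=load('scene0')
for p in [(354,326),(346,341),(357,341),(351,345)]:
    print(p,[(z,np.round(ray(c,*p,z)[:2],3).tolist(),np.round((proj(s,ray(c,*p,z))-[190,170])*3.3).astype(int).tolist()) for z in (0,.02,.04,.06,.08)])
a=np.radians(99.1); ax=np.array([np.cos(a),np.sin(a)]); ay=np.array([-ax[1],ax[0]])
C=np.array([.4470,-.0958])
for z in (.02,.04,.06):
  for p in [(354,326),(346,341),(357,341)]:
    d=ray(c,*p,z)[:2]-C; print(z,p,d@ax,d@ay)
im=cv2.imread('pics/scene0.png')[230:320,190:290]
cv2.imwrite('pics/s2.png',cv2.resize(im,None,fx=7,fy=6.6,interpolation=cv2.INTER_CUBIC))
```

```text
(354, 326) [(0, [0.417, -0.137], [142, 468]), (0.02, [0.419, -0.136], [143, 431]), (0.04, [0.422, -0.135], [143, 394]), (0.06, [0.424, -0.134], [143, 356]), (0.08, [0.426, -0.133], [144, 317])]
(346, 341) [(0, [0.394, -0.126], [82, 469]), (0.02, [0.397, -0.125], [83, 433]), (0.04, [0.4, -0.124], [83, 396]), (0.06, [0.402, -0.123], [84, 357]), (0.08, [0.405, -0.123], [85, 318])]
(357, 341) [(0, [0.395, -0.142], [98, 494]), (0.02, [0.397, -0.141], [98, 457]), (0.04, [0.4, -0.14], [99, 419]), (0.06, [0.403, -0.139], [100, 380]), (0.08, [0.406, -0.138], [101, 340])]
(351, 345) [(0, [0.388, -0.133], [76, 486]), (0.02, [0.391, -0.132], [77, 449]), (0.04, [0.394, -0.131], [77, 411]), (0.06, [0.397, -0.131], [78, 372]), (0.08, [0.4, -0.13], [79, 333])]
0.02 (354, 326) -0.035395059043735994 0.033602874482065115
0.02 (346, 341) -0.02074602856671853 0.05401736937298858
0.02 (357, 341) -0.036888452244207934 0.056087418586111666
0.04 (354, 326) -0.03476656301538307 0.03124753722691443
0.04 (346, 341) -0.020450415649775833 0.05119813516658096
0.04 (357, 341) -0.03622602049731635 0.0532211447872943
0.06 (354, 326) -0.03413806698703013 0.0288921999717638
0.06 (346, 341) -0.020154802732833148 0.048378900960173284
0.06 (357, 341) -0.035563588750424785 0.05035487098847687
```

View pics/s2.png

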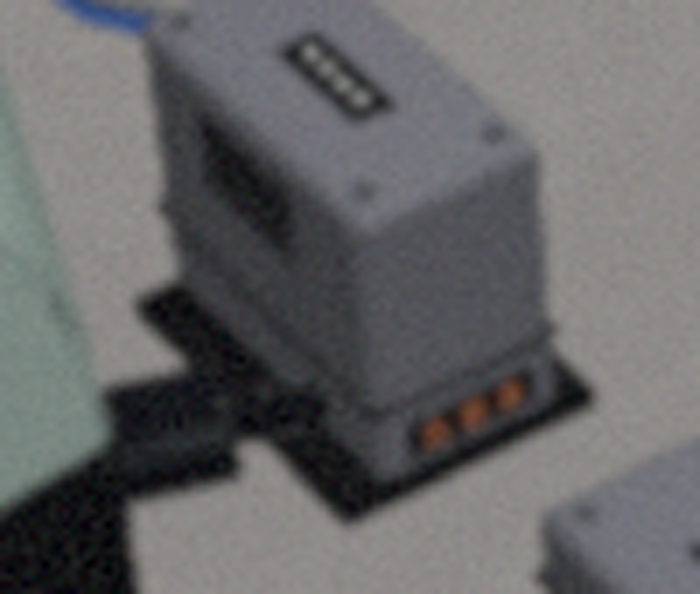

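Run:
```python
from h import *
c=load('top0'); s=load('scene0')
a=np.radians(99.1); ax=np.array([np.cos(a),np.sin(a)]); ay=np.array([-ax[1],ax[0]])
C=np.array([.4470,-.0958])
def f(cam,p,z):
    d=ray(cam,*p,z)[:2]-C; return np.round([1000*(d@ax),1000*(d@ay)]).astype(int).tolist()
sp=lambda u,v:(190+u/7,230+v/6.6)
for n,p in dict(tip=sp(322,400),kr=sp(205,378),kb=sp(237,470),kl=sp(110,400)).items():
    print(n,[(z,f(s,p,z)) for z in (.01,.02,.03,.04,.05)])
print('base corner',f(s,(211,335),0),f(s,(118,356),0))
for p in [(308,346),(374,356)]: print('dev top edge',[(z,f(c,p,z),np.round(proj(s,ray(c,*p,z))).tolist()) for z in (0.04,.06,.08,.1,.12,.14)])
t=cv2.imread('pics/top0.png');cv2.imwrite('pics/t2.png',cv2.resize(t[285:480,280:390],None,fx=4,fy=3,interpolation=cv2.INTER_CUBIC))
im=cv2.imread('pics/scene0.png')[200:370,50:280];cv2.imwrite('pics/s3.png',cv2.resize(im,None,fx=3.4,fy=3.4,interpolation=cv2.INTER_CUBIC))
```

```text
tip [(0.01, [-12, 15]), (0.02, [-21, 20]), (0.03, [-30, 25]), (0.04, [-39, 30]), (0.05, [-48, 34])]
kr [(0.01, [9, 31]), (0.02, [-1, 35]), (0.03, [-10, 40]), (0.04, [-19, 44]), (0.05, [-29, 49])]
kb [(0.01, [-19, 40]), (0.02, [-28, 44]), (0.03, [-37, 49]), (0.04, [-46, 53]), (0.05, [-55, 58])]
kl [(0.01, [15, 50]), (0.02, [5, 54]), (0.03, [-4, 58]), (0.04, [-14, 62]), (0.05, [-23, 66])]
base corner [-54, 82] [-12, 196]
dev top edge [(0.04, [35, 51], [195.0, 268.0]), (0.06, [34, 49], [196.0, 257.0]), (0.08, [33, 46], [196.0, 246.0]), (0.1, [32, 43], [196.0, 234.0]), (0.12, [31, 40], [197.0, 222.0]), (0.14, [30, 37], [197.0, 210.0])]
dev top edge [(0.04, [-58, 78], [212.0, 315.0]), (0.06, [-57, 74], [213.0, 302.0]), (0.08, [-55, 71], [213.0, 289.0]), (0.1, [-54, 67], [213.0, 276.0]), (0.12, [-53, 64], [214.0, 263.0]), (0.14, [-52, 61], [214.0, 249.0])]
```

View pics/t2.png

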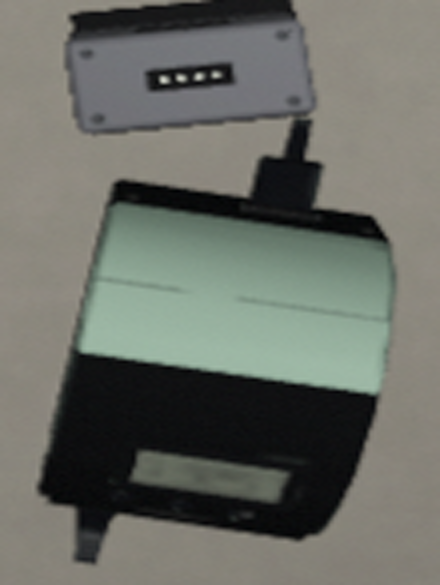

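View pics/s3.png

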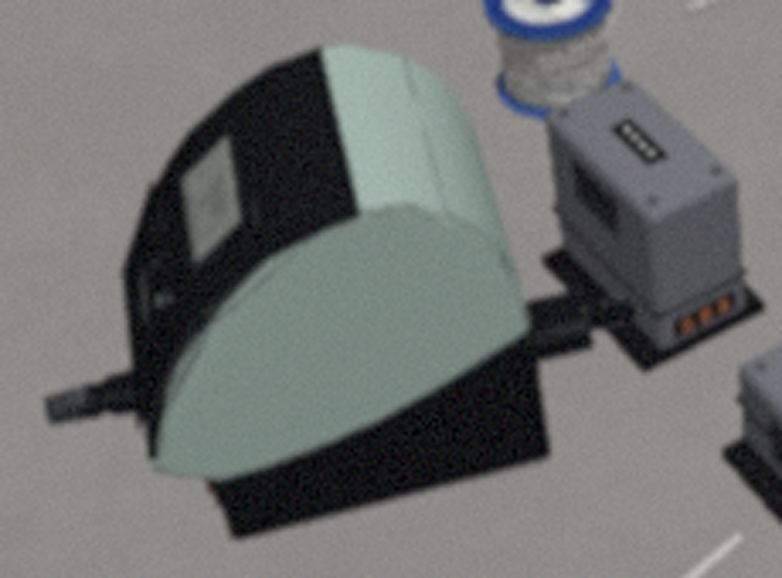

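arm_command --increments '[[[0.3,1.5,-3.2,1.5,6],[0.3,3.1,-6.4,3,12],[0.3,4.6,-9.6,4,18],[0.3,6,-12.8,4,24],[0.3,7.4,-16,4,30],[0.3,8.8,-19.2,4,36],[0.3,10.1,-22.4,4,42],[0.3,11.4,-25.6,4,48],[0.3,12.6,-28.8,4,54],[0.3,13.7,-32,4,60]]]'

```text
t: 0.98
ee_pos: [0.3707, 0.2315, 0.2712]
tool_rot: [[-0.795, -0.606, 0.0], [-0.606, 0.795, 0.0], [-0.0, 0.0, -1.0]]
force: [-0.7, -0.4, 0.4]
width: 0.0596
```

arm_command --increments '[[[0.3,1.4,-3.2,0,6.2],[0.3,2.7,-6.4,0,12.4],[0.3,3.9,-9.6,0,18.6],[0.3,5,-12.8,0,24.8],[0.3,6,-16,0,31],[0.3,6.7,-19.2,0,37.2],[0.3,7.2,-22.4,0,43.4],[0.3,7.5,-26,-1,49.6],[0.3,7.6,-29.5,-3,55.8],[0.3,7.6,-32.4,-5,61.8]]]'

```text
t: 1.82
ee_pos: [0.4468, -0.0931, 0.2216]
tool_rot: [[0.159, -0.987, 0.002], [-0.987, -0.159, -0.001], [0.001, -0.002, -1.0]]
force: [0.6, 0.7, -0.0]
width: 0.0598
```

Run:
```python
from h import *
snap('wrist','w1'); snap('scene','sc1')
o=robot.get_obs(); print(o['t'],o['ee_pos'],o['tool_rot'],o['width'],o['joints'])
```

```text
1.9167 [ 0.44488529 -0.09409409  0.21746909] [[ 0.15541785 -0.98783744 -0.00474086]
 [-0.98784645 -0.1554262   0.00144623]
 [-0.0021655   0.00445847 -0.99998772]] 0.05990988240235431 [-2.84620060e+01 -1.94788362e+01 -1.94936422e+01  9.02634859e+01
 -5.66052785e-02 -1.27403197e+02]
```

View pics/w1.png

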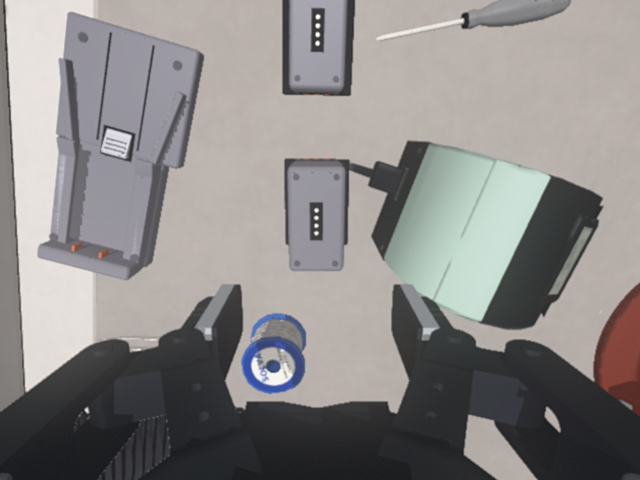

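View pics/sc1.png

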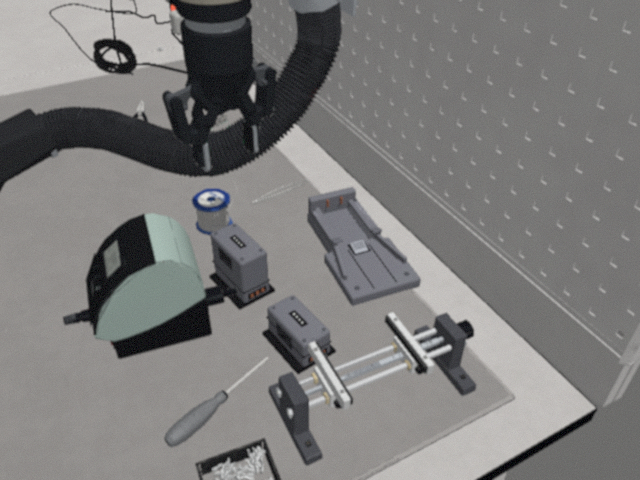

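Run:
```python
from h import *
c=load('wrist0'); c=load('w1'); s=load('sc1')
a=[ray(c,*p,.084) for p in [(296,177.5),(340.5,177),(297,263.5),(338,262.5)]]
print('camera',-c['R'].T@c['t']);print(np.mean(a,0)); d=a[2]+a[3]-a[0]-a[1];print(np.degrees(np.arctan2(d[1],d[0])),np.linalg.norm(a[0]-a[1]),np.linalg.norm(a[0]-a[2]))
print(proj(s,(.4465,-.0936,.219)))
# knob
a2=np.radians(99.1); ax=np.array([np.cos(a2),np.sin(a2)]); ay=np.array([-ax[1],ax[0]]);C=np.mean(a,0)[:2]
for n,p in dict(tip=(350,166),k1=(369,183),k2=(378,161),dev=(374,238),dev2=(408,142),devc=(389,263)).items():
  print(n,[(z,np.round(((ray(c,*p,z)[:2]-C)@np.c_[ax,ay])*1000).tolist()) for z in (.03,.045,.07,.1)])
Q=[ray(c,*p,.018) for p in [(204,49),(175,166),(67,12),(82,37),(177,65),(117,143)]];print(np.round(Q,4))
```

```text
camera [ 0.45693346 -0.15859934  0.3650052 ]
[ 0.44596446 -0.09320891  0.084     ]
98.62980589644765 0.0331492923696027 0.06785522405083126
[227.63092343 158.97284475]
tip [(0.03, [-37.0, 28.0]), (0.045, [-39.0, 27.0]), (0.07, [-41.0, 25.0]), (0.1, [-43.0, 22.0])]
k1 [(0.03, [-22.0, 46.0]), (0.045, [-24.0, 44.0]), (0.07, [-28.0, 40.0]), (0.1, [-32.0, 36.0])]
k2 [(0.03, [-42.0, 53.0]), (0.045, [-43.0, 50.0]), (0.07, [-45.0, 47.0]), (0.1, [-47.0, 42.0])]
dev [(0.03, [29.0, 52.0]), (0.045, [24.0, 50.0]), (0.07, [17.0, 46.0]), (0.1, [9.0, 41.0])]
dev2 [(0.03, [-58.0, 78.0]), (0.045, [-58.0, 75.0]), (0.07, [-59.0, 69.0]), (0.1, [-60.0, 62.0])]
devc [(0.03, [53.0, 67.0]), (0.045, [48.0, 64.0]), (0.07, [39.0, 59.0]), (0.1, [28.0, 53.0])]
[[ 0.562  -0.2103  0.018 ]
 [ 0.5804 -0.1086  0.018 ]
 [ 0.6759 -0.2204  0.018 ]
 [ 0.6638 -0.2034  0.018 ]
 [ 0.5838 -0.1942  0.018 ]
 [ 0.6331 -0.1208  0.018 ]]
```

arm_command --increments '[[[0.3,0,0,-2,0],[0.3,0,0,-4.5,0],[0.3,0,0,-7,0],[0.3,0,0,-9,0],[0.3,0,0,-10.5,0],[0.3,0,0,-11.5,0],[0.3,0,0,-11.5,0],[0.3,0,0,-11.5,0],[0.3,0,0,-11.5,0],[0.3,0,0,-11.5,0]]]'

```text
t: 2.75
ee_pos: [0.4472, -0.0912, 0.1076]
tool_rot: [[0.153, -0.988, 0.002], [-0.988, -0.153, -0.001], [0.001, -0.001, -1.0]]
force: [0.9, 0.5, -0.3]
width: 0.0599
```

Run:
```python
from h import *
snap('wrist','w2'); snap('scene','sc2')
s=cv2.imread('pics/sc2.png');cv2.imwrite('pics/sc2z.png',cv2.resize(s[100:330,110:330],None,fx=2.6,fy=2.6))
for _ in range(3):
  o=robot.get_obs(); print(o['t'],o['ee_pos'],o['force'])
```

```text
2.85 [ 0.44697655 -0.0911994   0.10729505] [0.70958367 0.49456414 0.72429261]
2.85 [ 0.44697655 -0.0911994   0.10729505] [0.70958367 0.49456414 0.72429261]
2.85 [ 0.44697655 -0.0911994   0.10729505] [0.70958367 0.49456414 0.72429261]
```

View pics/w2.png

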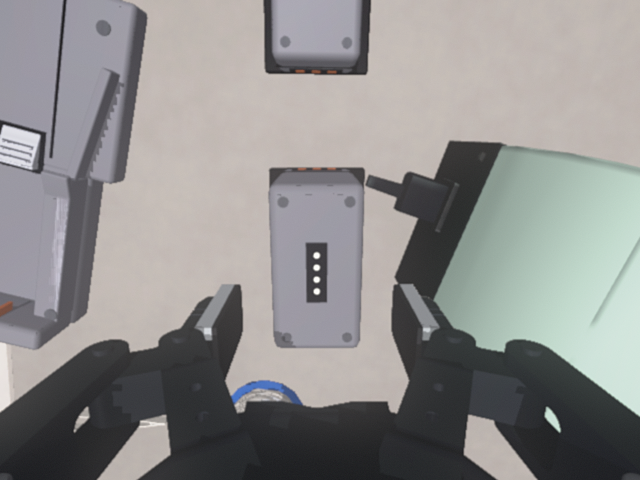

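View pics/sc2z.png

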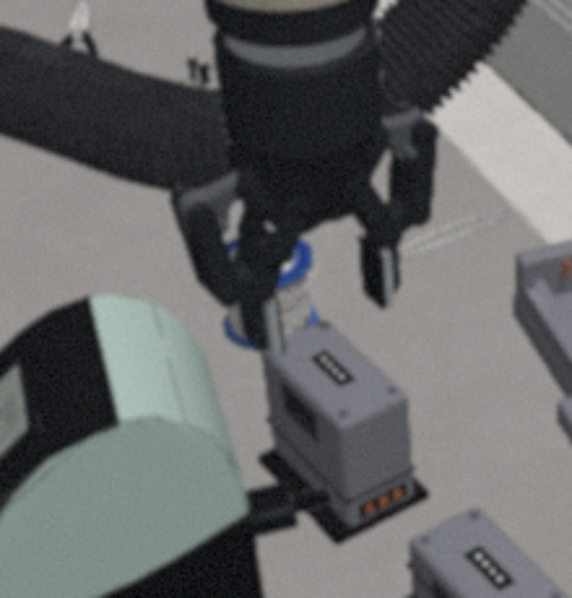

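Run:
```python
from h import *
s=load('sc2'); c=load('w2')
T=np.array([.447,-.0912]); j=np.array([-.988,-.153]); x=np.array([.153,-.988])
for sg in (1,-1):
 for y in (30,45,60,70):
  print(sg*y,[(k,np.round((proj(s,[*(T+sg*y/1000*j),.1075+k/1000])-[110,100])*2.6).astype(int).tolist()) for k in (0,20,40,60,80,100)])
# dispenser surface pts in w2, relative to TCP (x' along -ax toward camera, y jaw)
for n,p in dict(corner=(396,275),g1=(435,290),g2=(480,400),g0=(500,148),k=(400,185),rod=(367,183)).items():
  print(n,[(z,np.round((ray(c,*p,z)[:2]-T)@np.c_[x,j]*1000).tolist()) for z in (.03,.05,.07,.09,.11)])
a=[ray(c,*p,.084) for p in [(283,202),(350,202),(287,338),(346,337)]];print(np.mean(a,0))
d=a[2]+a[3]-a[0]-a[1];print(np.degrees(np.arctan2(d[1],d[0])))
```

```text
30 [(0, [273, 354]), (20, [269, 324]), (40, [265, 293]), (60, [261, 260]), (80, [257, 226]), (100, [252, 192])]
45 [(0, [247, 366]), (20, [243, 335]), (40, [239, 304]), (60, [234, 271]), (80, [229, 237]), (100, [224, 202])]
60 [(0, [221, 377]), (20, [216, 347]), (40, [211, 315]), (60, [206, 282]), (80, [201, 248]), (100, [196, 213])]
70 [(0, [203, 385]), (20, [198, 354]), (40, [193, 323]), (60, [188, 290]), (80, [182, 256]), (100, [176, 221])]
-30 [(0, [371, 311]), (20, [369, 281]), (40, [367, 250]), (60, [364, 218]), (80, [362, 185]), (100, [359, 151])]
-45 [(0, [394, 301]), (20, [393, 271]), (40, [391, 240]), (60, [389, 208]), (80, [387, 175]), (100, [385, 141])]
-60 [(0, [417, 291]), (20, [416, 261]), (40, [415, 230]), (60, [413, 198]), (80, [411, 166]), (100, [410, 132])]
-70 [(0, [433, 284]), (20, [431, 254]), (40, [430, 224]), (60, [429, 192]), (80, [428, 159]), (100, [426, 126])]
corner [(0.03, [-20.0, 50.0]), (0.05, [-13.0, 45.0]), (0.07, [-5.0, 41.0]), (0.09, [3.0, 36.0]), (0.11, [11.0, 32.0])]
g1 [(0.03, [-31.0, 75.0]), (0.05, [-22.0, 68.0]), (0.07, [-13.0, 62.0]), (0.09, [-4.0, 55.0]), (0.11, [4.0, 48.0])]
g2 [(0.03, [-113.0, 113.0]), (0.05, [-97.0, 103.0]), (0.07, [-81.0, 93.0]), (0.09, [-64.0, 83.0]), (0.11, [-48.0, 72.0])]
g0 [(0.03, [57.0, 105.0]), (0.05, [58.0, 96.0]), (0.07, [59.0, 86.0]), (0.09, [60.0, 77.0]), (0.11, [61.0, 67.0])]
k [(0.03, [36.0, 49.0]), (0.05, [39.0, 45.0]), (0.07, [42.0, 40.0]), (0.09, [44.0, 36.0]), (0.11, [47.0, 31.0])]
rod [(0.03, [37.0, 30.0]), (0.05, [40.0, 27.0]), (0.07, [43.0, 24.0]), (0.09, [45.0, 22.0]), (0.11, [48.0, 19.0])]
[ 0.44735869 -0.09282152  0.084     ]
98.76143839850485
```

Run:
```python
from h import *
s=load('scene0')
a2=np.radians(98.9); ax=np.array([np.cos(a2),np.sin(a2)]); ay=np.array([-ax[1],ax[0]]);C=np.array([.447,-.0945])
A=C-.054*ax+.082*ay; B=C-.012*ax+.196*ay
n=np.array([-(B-A)[1],(B-A)[0]]);n/=np.linalg.norm(n)
o=-s['R'].T@s['t']; f=240/np.tan(np.radians(float(s['vfov']))/2)
u=(B-A)/np.linalg.norm(B-A)
for p in [(548,455),(530,327),(520,285),(500,250),(470,228),(440,213),(400,205),(360,212),(300,245),(250,290),(200,360),(160,460)]:
    q=(50+p[0]/3.4,200+p[1]/3.4)
    d=s['R'].T@np.array([(q[0]-s['cx'])/f,(q[1]-s['cy'])/f,1])
    k=(n@(A-o[:2]))/(n@d[:2]); X=o+k*d
    print(p,'depth along face mm',round(1000*(X[:2]-A)@u),'z',round(1000*X[2]),'pack',np.round(1000*(X[:2]-C)@np.c_[ax,ay]))
```

```text
(548, 455) depth along face mm -1 z 0 pack [-54.  81.]
(530, 327) depth along face mm -1 z 72 pack [-54.  81.]
(520, 285) depth along face mm 0 z 94 pack [-54.  82.]
(500, 250) depth along face mm 5 z 113 pack [-52.  87.]
(470, 228) depth along face mm 14 z 127 pack [-49.  95.]
(440, 213) depth along face mm 24 z 136 pack [-46. 104.]
(400, 205) depth along face mm 36 z 143 pack [-41. 116.]
(360, 212) depth along face mm 50 z 144 pack [-37. 129.]
(300, 245) depth along face mm 72 z 134 pack [-29. 150.]
(250, 290) depth along face mm 92 z 118 pack [-22. 168.]
(200, 360) depth along face mm 115 z 90 pack [-14. 189.]
(160, 460) depth along face mm 138 z 44 pack [ -6. 211.]
```

arm_command --increments '[[[0.3,0,0,-1,0],[0.3,0,0,-2.2,0],[0.3,0,0,-3.3,0],[0.3,0,0,-4,0],[0.3,0,0,-4.2,0],[0.6,0,0,-4.2,0],[0.6,0,0,-4.2,0],[0.6,0,0,-4.2,0],[0.6,0,0,-4.2,0],[0.6,0,0,-4.2,0]]]' --grip_force 40

```text
t: 3.68
ee_pos: [0.4463, -0.0909, 0.0643]
tool_rot: [[0.154, -0.988, -0.0], [-0.988, -0.154, 0.0], [-0.0, 0.0, -1.0]]
force: [0.8, -0.2, -4.7]
width: 0.0431
```

Run:
```python
from h import *
snap('scene','sc3'); snap('wrist','w3')
s=cv2.imread('pics/sc3.png');cv2.imwrite('pics/sc3z.png',cv2.resize(s[120:330,110:330],None,fx=2.8,fy=2.8))
```

```text
(no output)
```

View pics/sc3z.png

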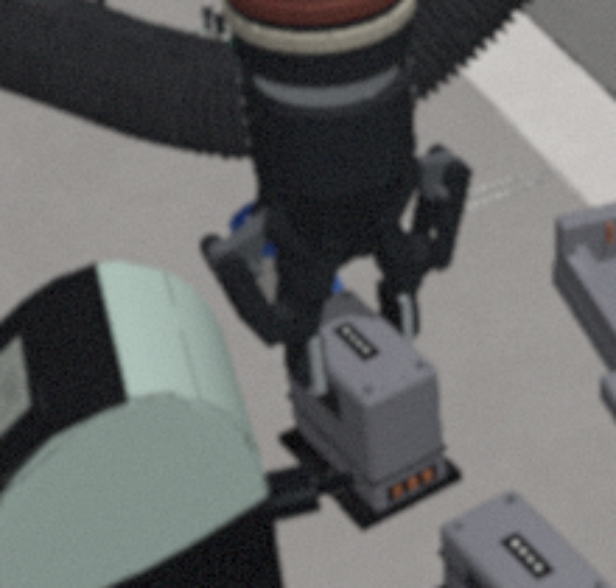

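View pics/w3.png

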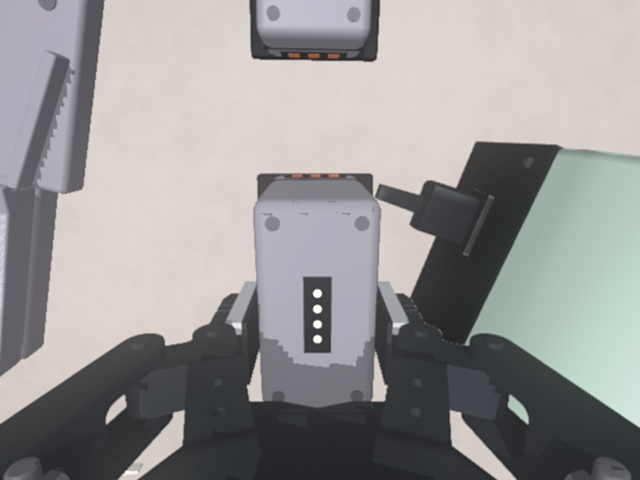

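arm_command --increments '[[[0.6,0,0,0.3,0],[0.6,0,0,0.5,0],[0.6,1,0.15,0.5,0],[0.6,2.2,0.35,0.5,0],[0.6,3.5,0.55,0.5,0],[0.6,4.5,0.7,0.5,0],[0.6,5,0.8,0.5,0],[0.6,5,0.8,0.4,0],[0.6,5,0.8,0.2,0],[0.6,5,0.8,0.05,0]]]'

```text
t: 4.62
ee_pos: [0.4959, -0.0829, 0.0645]
tool_rot: [[0.153, -0.988, -0.001], [-0.988, -0.153, 0.0], [-0.0, 0.001, -1.0]]
force: [0.4, -0.6, -4.5]
width: 0.0433
```

Run:
```python
from h import *
snap('scene','sc4'); snap('wrist','w4')
s=cv2.imread('pics/sc4.png');cv2.imwrite('pics/sc4z.png',cv2.resize(s[120:330,110:330],None,fx=2.8,fy=2.8))
o=robot.get_obs(); print(o['t'],o['ee_pos'],o['force'],o['width'])
```

```text
4.7167 [ 0.49572792 -0.08287281  0.06438429] [-0.24751059 -0.31584932 -3.57433154] 0.04337269505874971
```

View pics/sc4z.png

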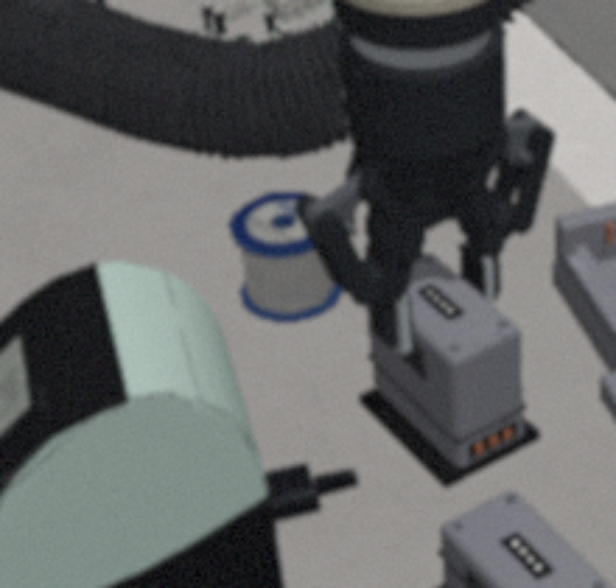

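arm_command --increments '[[[0.6,0,0,-0.1,0],[0.3,0,0,-0.1,0],[0.3,0,0,-0.1,0],[0.3,0,0,-1,0],[0.3,0,0,-2,0],[0.3,0,0,-2.7,0],[0.3,0,0,-2.85,0],[0.6,0,0,-2.85,0],[0.6,0,0,-2.85,0],[0.6,0,0,-2.85,0]]]' --grip_force 60

```text
t: 5.55
ee_pos: [0.4963, -0.0829, 0.0362]
tool_rot: [[0.154, -0.988, -0.001], [-0.988, -0.154, 0.0], [-0.0, 0.0, -1.0]]
force: [0.0, -0.0, -4.3]
width: 0.0432
```

Run:
```python
from h import *
snap('scene','sc5'); snap('top','t5')
s=cv2.imread('pics/sc5.png');cv2.imwrite('pics/sc5z.png',cv2.resize(s[120:330,110:330],None,fx=2.8,fy=2.8))
o=robot.get_obs(); print(o['t'],o['ee_pos'],o['force'],o['width'])
```

```text
5.65 [ 0.49617859 -0.08284359  0.03611084] [ 0.04964319  0.39200973 -4.43422683] 0.04359318280574368
```

View pics/sc5z.png

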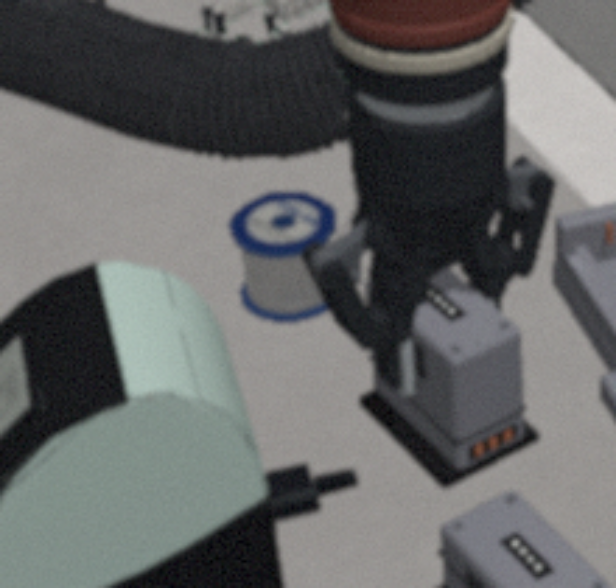

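View pics/t5.png

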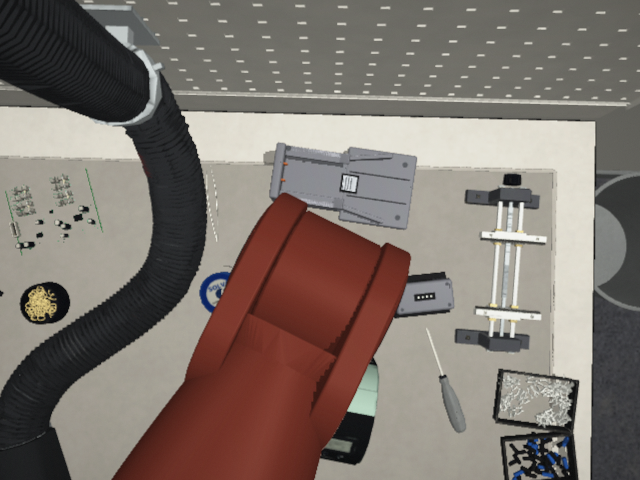

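Run:
```python
from h import *
c=load('top0'); s=load('scene0')
for p in [(330,112),(330,122),(450,117)]: print(p,ray(c,*p,0))
print(ray(s,420,200,0),ray(s,500,290,0), ray(s,470,300,0))
for z in (0,.1,.2,.3):print(proj(s,(.74,-.15,z)),proj(c,(.74,-.15,z)))
```

```text
(330, 112) [ 0.7430363 -0.0914559  0.       ]
(330, 122) [ 0.72757829 -0.09189339  0.        ]
(450, 117) [ 0.73991487 -0.2751383   0.        ]
[ 0.80995757 -0.04556848  0.        ] [ 0.77911905 -0.28357824  0.        ] [ 0.72655716 -0.27842703  0.        ]
[423.81430384 246.26084649] [368.11838252 114.91038043]
[432.17209932 195.3104769 ] [373.29078579  97.04285116]
[441.81099355 136.55033791] [379.92732839  74.11760481]
[453.04998908  68.03574247] [388.75218023  43.63307174]
```

arm_command --increments '[[[0.6,0,0,1.5,0],[0.6,0,0,3.5,0],[0.6,2,0,5,-2],[0.6,4.5,-1,5.5,-5],[0.6,7.5,-3,5.5,-8],[0.6,10,-5.5,5.5,-11],[0.6,12,-8,5.5,-14],[0.6,12.8,-9.4,5.5,-15.3],[0.6,12.8,-9.4,5.5,-15.3],[0.6,12.8,-9.4,5.5,-15.3]]]'

```text
t: 6.48
ee_pos: [0.6242, -0.1775, 0.0905]
tool_rot: [[-0.114, -0.994, -0.001], [-0.994, 0.114, 0.001], [-0.001, 0.001, -1.0]]
force: [-0.2, 0.2, -4.5]
width: 0.0434
```

Run:
```python
from h import *
snap('scene','sc6'); snap('wrist','w6');snap('top','t6')
o=robot.get_obs(); print(o['t'],o['ee_pos'],o['tool_rot'],o['force'],o['width'])
s=cv2.imread('pics/sc6.png');cv2.imwrite('pics/sc6z.png',cv2.resize(s[100:330,250:470],None,fx=2.6,fy=2.6))
```

```text
6.6333 [ 0.62388779 -0.17606999  0.09108767] [[-1.11802078e-01 -9.93730107e-01 -8.77336269e-04]
 [-9.93730361e-01  1.11801562e-01  6.16758589e-04]
 [-5.14804013e-04  9.40790580e-04 -9.99999425e-01]] [-0.03295793 -0.29701468 -4.49932528] 0.043550514708432506
```

View pics/sc6z.png

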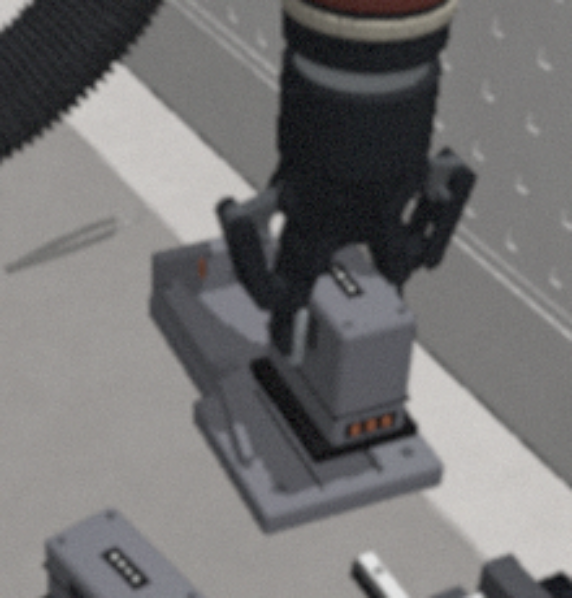

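View pics/w6.png

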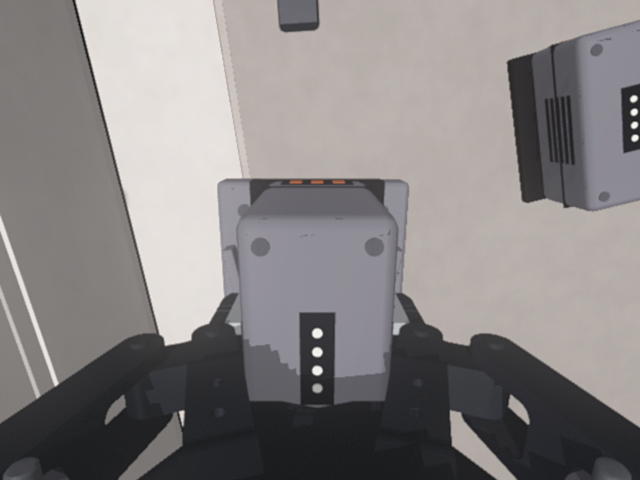

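Run:
```python
from h import *
im=cv2.imread('pics/w6.png');cv2.imwrite('pics/w6z.png',cv2.resize(im[165:265,205:420],None,fx=3.7,fy=3.7,interpolation=cv2.INTER_CUBIC))
```

```text
(no output)
```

View pics/w6z.png

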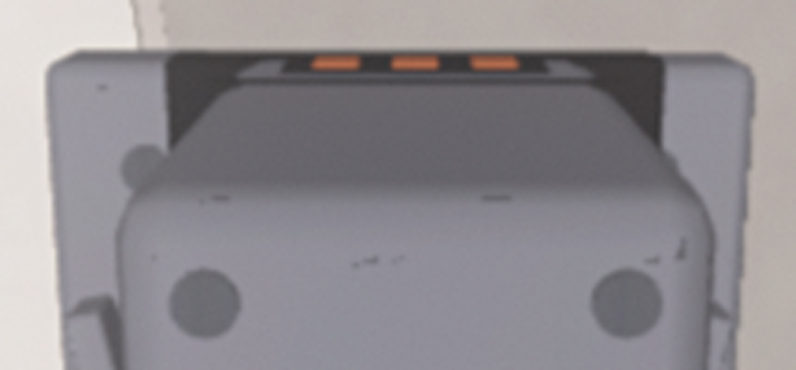

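Run:
```python
from h import *
c=load('w6'); W=lambda u,v,z:ray(c,205+u/3.7,165+v/3.7,z)
f=[W(48,62,.018),W(750,62,.018)]; m=np.mean(f,0); d=(f[0]-f[1])[:2]
print('front',f,m,np.linalg.norm(d),'axis',np.degrees(np.arctan2(d[1],d[0]))+90)
p=[W(166,55,.063),W(664,55,.063)]; q=np.mean(p,0); e=(p[0]-p[1])[:2]
print('foot end',p,q,np.linalg.norm(e),np.degrees(np.arctan2(e[1],e[0]))+90)
t=[W(205,303,.139),W(626,303,.139)];print('top screws',np.mean(t,0))
for A in (83.3,83.6,84):
  a=np.radians(A);ax=np.array([np.cos(a),np.sin(a)]);ay=np.array([-ax[1],ax[0]])
  print(A,'foot-front lateral',(q-m)[:2]@ay,'along',(q-m)[:2]@ax)
```

```text
front [array([ 0.67534327, -0.22144275,  0.018     ]), array([ 0.56709592, -0.20905312,  0.018     ])] [ 0.6212196  -0.21524794  0.018     ] 0.10895407587121804 axis 83.47053090237628
foot end [array([ 0.64850152, -0.22510405,  0.063     ]), array([ 0.58779444, -0.21815631,  0.063     ])] [ 0.61814798 -0.22163018  0.063     ] 0.06110336154424764 83.47108334597544
top screws [ 0.61927917 -0.21348916  0.139     ]
83.3 foot-front lateral 0.0023060167690044046 along -0.0066970238036691285
83.6 foot-front lateral 0.0023410505331112725 along -0.006684857782126697
84 foot-front lateral 0.0023876622155930274 along -0.006668351393715678
```

arm_command --increments '[[[0.6,0.2,0.15,0,0],[0.6,0.2,0.15,-1,0],[0.6,0.2,0.15,-2,0],[0.6,0.2,0.15,-2.8,0],[0.6,0.2,0.15,-3.2,0],[0.6,0.2,0.15,-3.4,0],[0.6,0.2,0.15,-3.5,0],[0.6,0.2,0.15,-3.6,0],[0.6,0.2,0.15,-3.65,0],[0.6,0.2,0.15,-3.65,0]]]'

```text
t: 7.47
ee_pos: [0.6266, -0.1756, 0.0551]
tool_rot: [[-0.113, -0.994, 0.0], [-0.994, 0.113, -0.0], [0.0, -0.0, -1.0]]
force: [-0.2, -0.1, -3.7]
width: 0.0433
```

Run:
```python
from h import *
snap('scene','sc7'); snap('wrist','w7')
o=robot.get_obs(); print(o['t'],o['ee_pos'],o['force'],o['width'])
s=cv2.imread('pics/sc7.png');cv2.imwrite('pics/sc7z.png',cv2.resize(s[170:330,290:440],None,fx=3.7,fy=3.7,interpolation=cv2.INTER_CUBIC))
```

```text
7.5667 [ 0.62666613 -0.17555307  0.0552045 ] [ 0.12700459 -0.57303401 -4.45739363] 0.04332335037800796
```

View pics/sc7z.png

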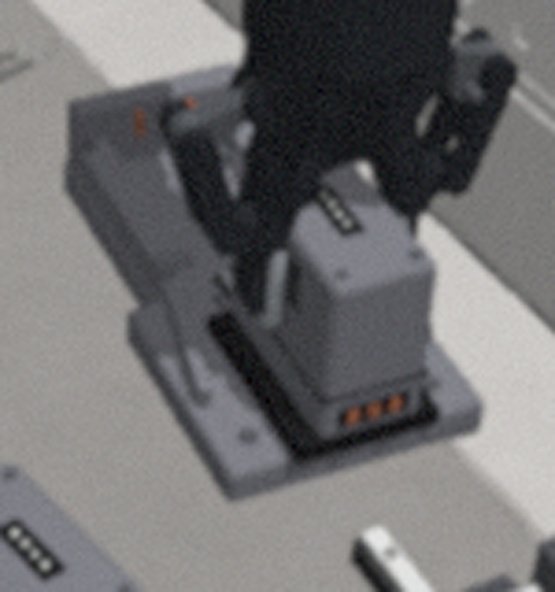

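View pics/w7.png

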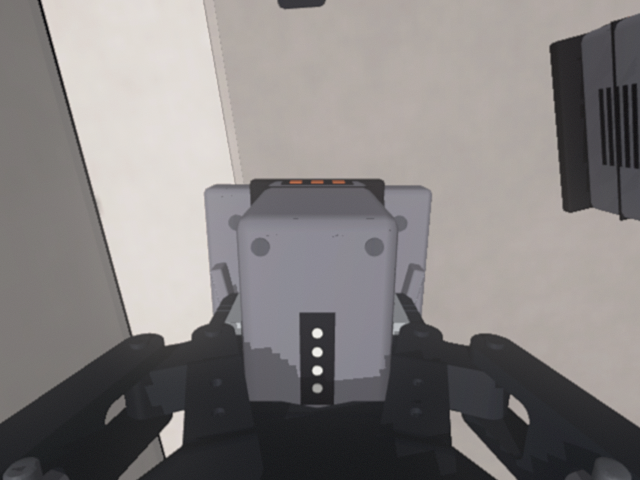

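arm_command --increments '[[[0.6,0,0,-0.03,0],[0.6,0,0,-0.06,0],[0.6,0,0,-0.09,0],[0.6,0,0,-0.1,0],[0.6,0,0,-0.1,0],[0.6,0,0,-0.1,0],[0.6,0,0,-0.1,0],[0.6,0,0,-0.1,0],[0.6,0,0,-0.1,0],[0.6,0,0,-0.1,0]]]'

```text
t: 8.4
ee_pos: [0.6265, -0.1755, 0.054]
tool_rot: [[-0.113, -0.994, 0.0], [-0.994, 0.113, -0.0], [0.0, -0.0, -1.0]]
force: [-0.2, 0.9, -2.2]
width: 0.0433
```

arm_command --increments '[[[0.6,0.07,0.6,0,0],[0.6,0.14,1.2,0,0],[0.6,0.2,1.8,0,0],[0.6,0.27,2.4,0,0],[0.6,0.34,3,0,0],[0.6,0.4,3.5,0,0],[0.6,0.45,4,0,0],[0.6,0.5,4.4,0,0],[0.6,0.54,4.7,0,0],[0.6,0.57,5,0,0]]]'

```text
t: 9.23
ee_pos: [0.6323, -0.1253, 0.054]
tool_rot: [[-0.113, -0.994, 0.0], [-0.994, 0.113, -0.0], [0.0, -0.0, -1.0]]
force: [-0.5, -2.9, -0.1]
width: 0.0432
```

Run:
```python
from h import *
snap('scene','sc8'); snap('wrist','w8')
o=robot.get_obs(); print(o['t'],o['ee_pos'],o['force'],o['width'],o['ft_torque'])
s=cv2.imread('pics/sc8.png');cv2.imwrite('pics/sc8z.png',cv2.resize(s[120:310,270:440],None,fx=3.1,fy=3.1,interpolation=cv2.INTER_CUBIC))
```

```text
9.3333 [ 0.63231472 -0.1247294   0.05395002] [-0.37666559  1.02117533  0.8607384 ] 0.043187524589268285 [ 0.30057996  0.01786637 -0.01352283]
```

View pics/sc8z.png

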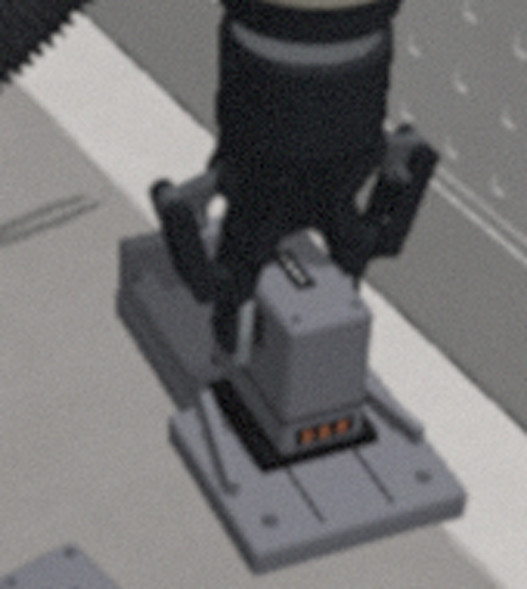

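View pics/w8.png

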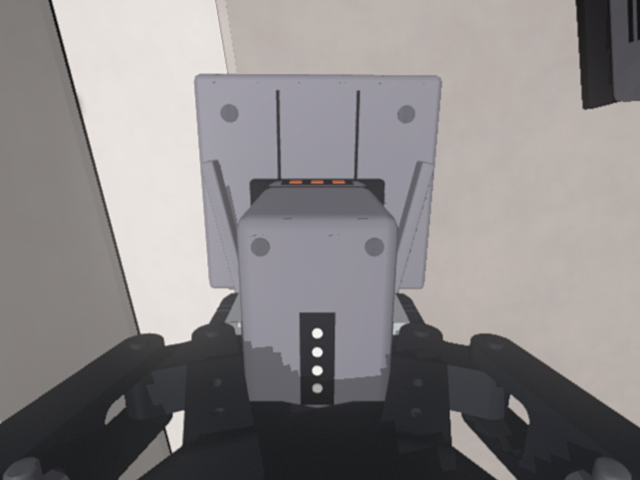

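arm_command --increments '[[[0.6,0.06,0.5,0,0],[0.6,0.12,1,0,0],[0.6,0.18,1.6,0,0],[0.6,0.25,2.2,0,0],[0.6,0.31,2.8,0,0],[0.6,0.38,3.4,0,0],[0.6,0.45,4,0,0],[0.6,0.5,4.5,0,0],[0.6,0.55,4.9,0,0],[0.6,0.58,5.2,0,0]]]'

```text
t: 10.17
ee_pos: [0.6381, -0.073, 0.054]
tool_rot: [[-0.112, -0.994, 0.0], [-0.994, 0.112, -0.0], [0.0, -0.0, -1.0]]
force: [0.2, -4.2, 3.7]
width: 0.0435
```

Run:
```python
from h import *
snap('scene','sc9'); snap('wrist','w9'); snap('top','t9')
o=robot.get_obs(); print(o['t'],o['ee_pos'],o['force'],o['width'],o['ft_torque'])
s=cv2.imread('pics/sc9.png');cv2.imwrite('pics/sc9z.png',cv2.resize(s[100:310,250:440],None,fx=2.8,fy=2.8,interpolation=cv2.INTER_CUBIC))
```

```text
10.3167 [ 0.63814094 -0.07264274  0.05395835] [1.96862777 1.03276937 4.82029478] 0.04343538556896914 [ 0.22960291 -0.05368281 -0.05588756]
```

View pics/sc9z.png

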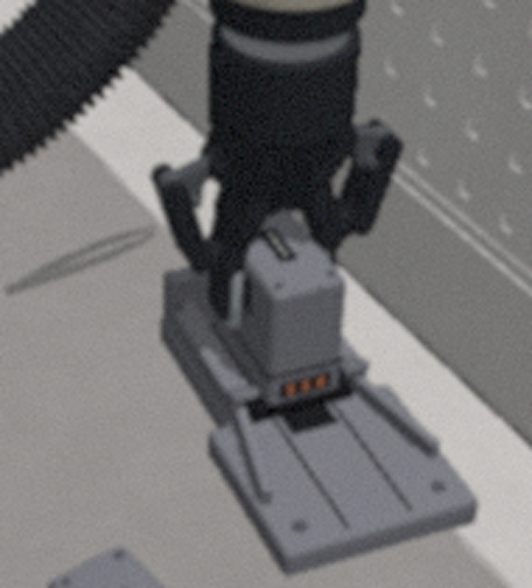

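View pics/w9.png

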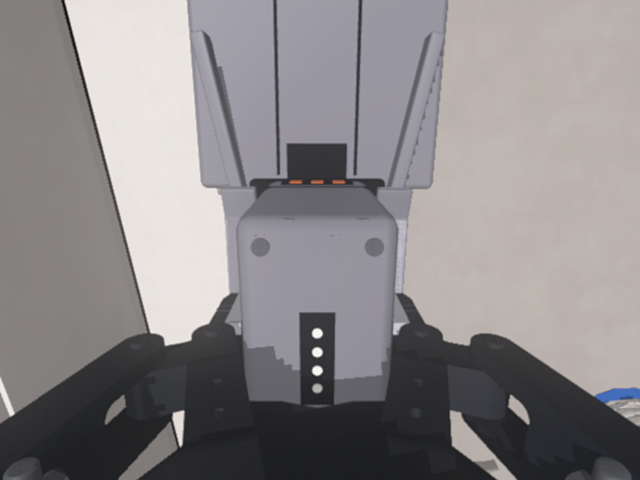

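arm_command --increments '[[[0.6,0.02,0.2,0,0],[0.6,0.04,0.4,0,0],[0.6,0.07,0.6,0,0],[0.6,0.08,0.7,0,0],[0.6,0.09,0.8,0,0],[0.6,0.1,0.9,0,0],[0.6,0.11,1,0,0],[0.6,0.11,1,0,0],[0.6,0.11,1,0,0],[0.6,0.11,1,0,0]]]'

```text
t: 11.15
ee_pos: [0.6393, -0.0634, 0.0539]
tool_rot: [[-0.113, -0.994, 0.001], [-0.994, 0.113, 0.0], [-0.0, -0.0, -1.0]]
force: [2.2, -2.6, 4.1]
width: 0.0435
```

Run:
```python
from h import *
snap('scene','sc10'); snap('wrist','w10')
o=robot.get_obs(); print(o['t'],o['ee_pos'],o['force'],o['width'],o['ft_torque'])
s=cv2.imread('pics/sc10.png');w=cv2.imread('pics/w10.png')
a=cv2.resize(s[210:290,310:400],None,fx=4.4,fy=4.4,interpolation=cv2.INTER_CUBIC)
b=cv2.resize(w[120:220,240:400],None,fx=2.5,fy=3.52,interpolation=cv2.INTER_CUBIC)
cv2.imwrite('pics/z10.png',np.hstack([a,b]))
```

```text
11.25 [ 0.63934289 -0.06334167  0.05398049] [ 2.37054833 -2.85702788  3.62408612] 0.04320233929038048 [-0.46693544 -0.43144394 -0.00694368]
```

View pics/z10.png

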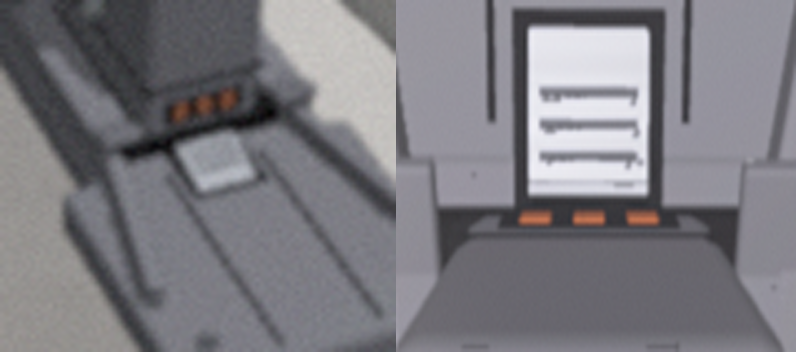

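arm_command --increments '[[[0.6,0,0.05,0,0],[0.6,0.01,0.1,0,0],[0.6,0.01,0.15,0,0],[0.6,0.01,0.15,0,0],[0.6,0.01,0.15,0,0],[0.6,0.01,0.15,0,0],[0.6,0.01,0.15,0,0],[0.6,0.01,0.15,0,0],[0.6,0.01,0.15,0,0],[0.6,0.01,0.15,0,0]]]'

```text
t: 12.08
ee_pos: [0.6392, -0.0621, 0.0539]
tool_rot: [[-0.113, -0.994, -0.0], [-0.994, 0.113, -0.0], [0.0, -0.0, -1.0]]
force: [0.4, -4.9, 3.9]
width: 0.0431
```

arm_command --increments '[[[0.3,0,0,0,0],[0.3,0,0,0,0],[0.3,0,0,0,0],[0.3,0,0,0,0],[0.3,0,0,1,0],[0.3,0,0,3,0],[0.3,0,0,5.5,0],[0.3,0,-1,8,0],[0.3,-1,-3.5,10.5,0],[0.3,-2,-6,12,0]]]'

```text
t: 12.92
ee_pos: [0.6199, -0.122, 0.1777]
tool_rot: [[-0.111, -0.994, 0.003], [-0.994, 0.111, -0.001], [0.001, -0.003, -1.0]]
force: [0.8, -0.6, 0.4]
width: 0.06
```

Run:
```python
from h import *
snap('scene','sc11'); snap('wrist','w11')
o=robot.get_obs(); print(o['t'],o['ee_pos'],o['force'],o['width'])
s=cv2.imread('pics/sc11.png');cv2.imwrite('pics/sc11z.png',cv2.resize(s[130:370,190:430],None,fx=2.5,fy=2.5,interpolation=cv2.INTER_CUBIC))
```

```text
13.0167 [ 0.61987841 -0.12543433  0.17838292] [-0.98490975  0.76090021  0.54327513] 0.05993357785192006
```

View pics/sc11z.png

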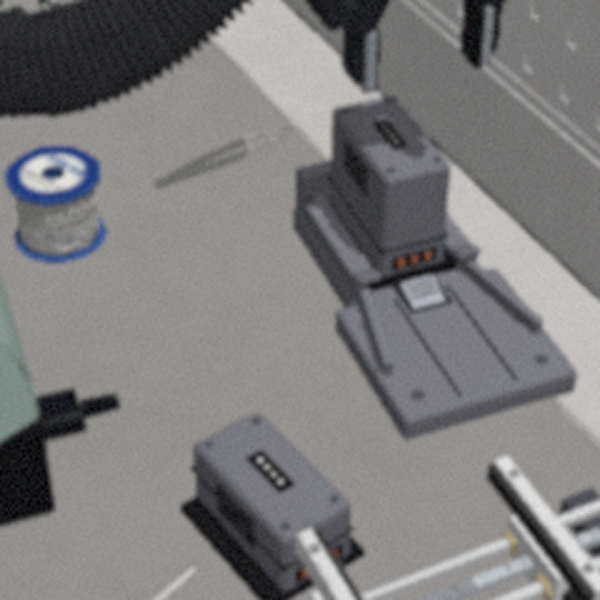

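View pics/w11.png

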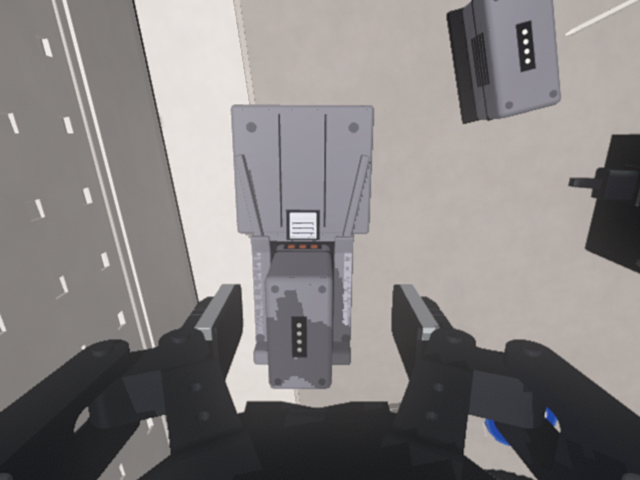

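Run:
```python
from h import *
c=load('w11')
p=np.mean([ray(c,*q,.102) for q in [(275,289.5),(322,289),(278,381),(321.5,380.5)]],0)
f=np.mean([ray(c,*q,.018) for q in [(233,107),(373,107)]],0)
a=np.radians(83.47);ax=np.array([np.cos(a),np.sin(a)]);ay=np.array([-ax[1],ax[0]])
d=(p-f)[:2];print('x',d@ax*1000-152,'y',d@ay*1000)
print(robot.finish_job())
```

```text
x -2.6838544058443006 y -0.7162129576732529
the job is handed in; nothing more can be done
None
```

The tall pack is docked in the charger and the job is handed in, at about 13 s of the 35 s allowed.

- **Grasp:** The pack stood too close to the tape dispenser for the open gripper to go right down. I lifted it slightly by its top, moved it 50 mm clear and regripped it lower. I then set it on the deck, slid it under the rails, let go and backed off.
- **Last checks:** The sprung catch stands up behind the foot in both the scene and wrist pictures. The pack's centre measured x = -2.7 mm, y = -0.7 mm in the charger's frame, inside the home range of -4 to +1 mm to within the calibration's 2 mm. In the last push it still moved about 1.3 mm, reaching 4.9 N. I did not confirm contact with the end wall.
- **Contact:** After letting go, the gripper was clear and the force readings were near zero. The highest force I saw reported while sliding was about 5 N.
- **Flatter pack:** It sits at the same picture position as at the start.

No check failed. The first position estimates from the three cameras differed by 2 to 3 mm, so I corrected the alignment with a closer wrist picture before setting the pack down.

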